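# Put away an unpacked laboratory shipment

### The arm

A 6-joint arm with a two-finger parallel gripper is mounted at the origin on the work surface. World frame = base frame: x ahead of the robot, y to its left, z up, the work surface at z = 0. Lengths are in m, angles in degrees, forces in N, time in s.
With the tool pointing down it reaches from about 0.4 to 0.825 m from the base axis. Payload 7 kg.
Tool frame: the origin (TCP) lies on the centre line of the jaws, within the pads' length; the fingertips stand 19 mm ahead of it and the grasp point (between the pads) is the TCP (r.tip_extent is the distance from the TCP to the fingertips, in m); z points along the fingers, y is the line along which they close (so a half turn about z gives the same grasp; the last joint's range is limited). The gripper opens to 88 mm and grips with 3 to 60 N. Pads are 19 mm wide; open, the fingers measure 130 mm over their backs; the gripper's body (78 mm by 193 mm) begins 47 mm behind the grasp point.
Start: joints at [-52.936, 20.546, 0.682, 0, -70.136, -16.507], TCP at [0.237, -0.632, 0.246] pointing down, gripper open.
Joint ranges: [-176.03, 176.03], [-82.01, 121.73], [-58.28, 71.71], [-173.87, 95.51], [-174.79, -0.11], [-173.66, 173.66]. Speed limits (degrees/s): [136.94, 136.94, 172.46, 180, 180, 180].

### API

Orientations are given as [roll, pitch, yaw] about the fixed x, y, z axes, in that order (R = Rz(yaw) Ry(pitch) Rx(roll)).
In Python, from plant import r gives the robot as it stands. The module is installed in compiled form; this text tells all that it offers.
- The arm moves only by the tool jog_arm, never from a script. Its argument "deltas" is a list that holds one entry, the list of rows, each a list of 5 numbers: the opening, from -1 (shut) to 1 (fully open), then the shift along the world's x, y, z in cm, then the turn about the world's z in rad. In form: [[[claw, dx, dy, dz, turn], ...]]. A call has 1 to 8 rows; each row shifts and turns the commanded pose from where the row before left it; what a row does not reach is not made up. A row lasts 1/8 s, in which the tool goes at most 62.5 mm and 10.7 degrees, less where a joint would pass 70% of its speed; a pose out of reach is approached as far as the arm can. A call with a gripper value outside its range is refused whole. The fingers move at their own pace and stop on an object; "force" is the grip in N (left out, the last holds). Time passes only in rows, so rows that do not move let the fingers close. It gives the time, the measured TCP pose, the force, the opening and the grip force at its end, in the units of the state.
- r.get_state(): the state, without advancing time (a new reading comes with each control period).
- r.capture(name): name is "side" or "top" or "wrist"; returns the picture (384x512x3 uint8, blue, green, red); there is no depth.
- r.camera_info(name): a dict with "fx", "fy", "cx", "cy" (pixels), "k1" (the pictures are not rectified: a ray, as slopes to the right and down, at radius r is drawn at 1 + k1 r^2 times it, then the intrinsics apply), "view" (4x4, takes a point from world to camera coordinates). Camera axes: x right, y up, looking along -z (the intrinsics and any distortion apply to the point x, -y, -z); pixel columns grow to the right and rows downward; lengths in m; the calibration is good to about 2 mm. A picture is of the moment at which its call begins: read the wrist's pose just before it. camera_info takes no time and is no camera call; for the wrist camera it gives the pose at the moment of the call.
- r.close_job(): hands the job in; it is judged then, once.
The state is a dict: "time_s": time; "joints": joint angles; "qd": joint speeds; "joint_torque": joint torques, N m; "tcp_pos": TCP position; "eef_rot": TCP orientation; "contact_force": force on the tool from outside, world axes, zero at the start; "moment": the same for the moment, N m; "gripper_width": finger opening in m; "gripper_force": force on a finger pad.
Only numpy, scipy, OpenCV 4.12 (cv2) and the standard library are available. Lean on these libraries where they do the work, as an engineer would, in place of code of your own. Each camera call takes 0.05 s, during which the arm holds its last target. There are 200 camera calls.

### The job

A shipment has been unpacked onto the lab bench: put it away, standing every item upright on the floor of its tray and letting go of it. The two frozen sample jars (white, with the blue and the red cap) go into the dark grey metal tray, both of them before you move anything else; then the two amber glass containers go into the yellow tray and the orange pipette-tip box into the green tray. Leave the flask and the timer that stand among them where they are.

Things in the scene. Friction and masses are not known exactly. Their poses are not given: they have to be found in the camera images.
- sample_blue: Frozen sample jar with a blue cap, loose, upright: white cylinder 40 mm in diameter and 50 mm high, on it a blue screw cap 42 mm in diameter and 16 mm high (66 mm overall), about 70 g. Origin at the centre of its underside, z up along its axis.
- sample_red: Frozen sample jar with a red cap, otherwise the same as the blue-capped one: white cylinder 40 mm in diameter and 50 mm high, cap 42 mm in diameter and 16 mm high (66 mm overall), about 70 g. Origin at the centre of its underside, z up along its axis.
- amber_bottle: Small amber glass reagent bottle with a white cap, loose, upright: straight body 42 mm in diameter up to 58 mm, sloping shoulder, white cap 26 mm in diameter from 67 to 85 mm (85 mm overall), about 120 g. Origin at the centre of its underside, z up along its axis.
- amber_jar: Squat amber glass jar with a black lid, loose, upright: body 52 mm in diameter and 48 mm high, black lid 49 mm in diameter and 14 mm high (62 mm overall), about 130 g. Origin at the centre of its underside, z up along its axis.
- tip_box: Pipette-tip box, loose, lid up: orange base 46 x 76 mm (along its x and y), 36 mm high, with a clear lid 44 x 74 mm on it, firmly shut, through which blue tips show; 55 mm overall, about 80 g. Origin at the centre of its underside, z up. Take it across its x (46 mm); it fits the tray with its long y side along the tray's y.
- cold_tray: Bare dark-grey metal (steel) cold tray for the frozen samples, 84 x 150 mm outside (along its x and y), 18 mm high, walls and floor 4 mm thick, inside 76 x 142 mm. Fixed to the bench. Origin at the centre of its underside, z up; its floor is 4 mm above the origin. It has room for two things side by side along its y, about 36 mm either side of its centre.
- chem_tray: Yellow plastic tray for chemicals in amber glass, 84 x 150 mm outside (along its x and y), 18 mm high, walls and floor 4 mm thick, inside 76 x 142 mm. Fixed to the bench. Origin at the centre of its underside, z up; its floor is 4 mm above the origin. It has room for two things side by side along its y, about 36 mm either side of its centre.
- dry_tray: Green plastic tray for dry consumables, 84 x 150 mm outside (along its x and y), 18 mm high, walls and floor 4 mm thick, inside 76 x 142 mm. Fixed to the bench. Origin at the centre of its underside, z up; its floor is 4 mm above the origin. It has room for two things side by side along its y, about 36 mm either side of its centre.
- flask: Small conical flask of clear glass with a little green at the bottom, not to be moved: 58 mm in diameter at the foot, 28 mm at the mouth, 78 mm high, loose. Origin at the centre of its underside.
- timer: White bench timer lying flat, with a dark display and three small buttons, not to be moved: 52 x 58 mm (along its x and y), 20 mm high, loose. Origin at the centre of its underside.

How it is judged (in metres and radians):
On the way:
1. both frozen sample jars stand released on the floor of the metal tray (x of sample_blue in the frame of cold_tray between -0.03 and 0.03 m and y of sample_blue in the frame of cold_tray between -0.062 and 0.062 m and z of each of sample_blue, sample_red in the frame of cold_tray below 0.012 m and x of sample_red in the frame of cold_tray between -0.03 and 0.03 m and y of sample_red in the frame of cold_tray between -0.062 and 0.062 m and angle between each of sample_blue, sample_red's own z axis and vertical below 0.15 rad and linear speed of each of sample_blue, sample_red below 0.02 m/s and contact force between the fingers and sample_blue below 0.1 N and contact force between the fingers and sample_red below 0.1 N), for 0.2 s.
At the end, for the whole second after the job is handed in: Sample jars in the metal tray, amber containers in the yellow one, tip box in the green one: each on the tray floor (origin within 30 mm of the tray centre along its x, 62 mm along its y, under 12 mm above its underside), upright within 0.15 rad, at rest (under 0.02 m/s) (x of sample_blue in the frame of cold_tray between -0.03 and 0.03 m and y of sample_blue in the frame of cold_tray between -0.062 and 0.062 m and z of each of sample_blue, sample_red in the frame of cold_tray below 0.012 m and x of sample_red in the frame of cold_tray between -0.03 and 0.03 m and y of sample_red in the frame of cold_tray between -0.062 and 0.062 m and x of amber_bottle in the frame of chem_tray between -0.03 and 0.03 m and y of amber_bottle in the frame of chem_tray between -0.062 and 0.062 m and z of each of amber_bottle, amber_jar in the frame of chem_tray below 0.012 m and x of amber_jar in the frame of chem_tray between -0.03 and 0.03 m and y of amber_jar in the frame of chem_tray between -0.062 and 0.062 m and x of tip_box in the frame of dry_tray between -0.03 and 0.03 m and y of tip_box in the frame of dry_tray between -0.062 and 0.062 m and z of tip_box in the frame of dry_tray below 0.012 m and angle between each of sample_blue, sample_red, amber_bottle, amber_jar, tip_box's own z axis and vertical below 0.15 rad and linear speed of each of sample_blue, sample_red, amber_bottle, amber_jar, tip_box below 0.02 m/s); the robot touches nothing.
It fails at once if an amber container or the tip box is moved (more than 40 mm) before both frozen sample jars are in the metal tray (not (x of sample_blue in the frame of cold_tray between -0.03 and 0.03 m and y of sample_blue in the frame of cold_tray between -0.062 and 0.062 m and z of each of sample_blue, sample_red in the frame of cold_tray below 0.012 m and x of sample_red in the frame of cold_tray between -0.03 and 0.03 m and y of sample_red in the frame of cold_tray between -0.062 and 0.062 m) and distance of any of amber_bottle, amber_jar, tip_box from where it was at the start of the episode above 0.04 m).
It fails at once if the flask or the timer is pushed more than 25 mm from its place, or the flask is tipped over (distance of any of flask, timer from where it was at the start of the episode above 0.025 m or angle between flask's own z axis and vertical above 0.4 rad).
It also fails if it takes over 120 s, if anything falls off the work surface, if the arm or the gripper's body presses on something with over 40 N, if the wrist force passes 120 N, or if a joint passes its speed limit or range.

## Working session

There is one attempt and no reset: what is moved stays moved. The work goes in short steps, Python scripts to look and compute and a tool call to move; the robot and the scene stay as the last step left them, time stands still between calls to the robot, and variables do not carry over. Pictures are saved under pics/ and viewed, at most 14 in all, crops included, and the job is handed in when it is done.

Besides the shell and the picture viewer there is one more tool, called after "Call:" as name(argument=value, ...) on one line, values as JSON. jog_arm: Moves the arm, as the interface text tells. Its arguments: {"type":"object","properties":{"deltas":{"type":"array"},"force":{"type":"number"}},"required":["deltas"]}

```bash
mkdir -p pics
cat > h.py <<'E'
import numpy as np, cv2
from plant import r
def snap(n,f):
    i=r.camera_info(n); im=r.capture(n); cv2.imwrite(f'pics/{f}.png',im); np.save(f'pics/{f}.npy',i,allow_pickle=True); return im,i
def load(f): return np.load(f'pics/{f}.npy',allow_pickle=True).item()
def ray(i,u,v):
    d=np.array([(u-i['cx'])/i['fx'],(v-i['cy'])/i['fy']]); s=d.copy()
    for _ in range(30): s=d/(1+i['k1']*(s@s))
    V=np.array(i['view']); R=V[:3,:3]; return -R.T@V[:3,3], R.T@np.array([s[0],-s[1],-1])
def atz(i,u,v,z):
    o,d=ray(i,u,v); return o+d*(z-o[2])/d[2]
def tri(*obs):
    A=np.zeros((3,3));b=np.zeros(3)
    for i,u,v in obs:
        o,d=ray(i,u,v); d/=np.linalg.norm(d); P=np.eye(3)-np.outer(d,d); A+=P;b+=P@o
    x=np.linalg.solve(A,b)
    e=[]
    for i,u,v in obs:
        o,d=ray(i,u,v); d/=np.linalg.norm(d); e.append(np.linalg.norm(np.cross(x-o,d))*1000)
    return x.round(4),np.round(e,1)
def proj(i,p):
    c=np.array(i['view'])@np.append(p,1); s=np.array([c[0],-c[1]])/-c[2]; s*=1+i['k1']*(s@s)
    return np.array([i['cx']+i['fx']*s[0],i['cy']+i['fy']*s[1]]).round(1)
E
python3 - <<'E'
from h import *
print(r.get_state())
for n in('top','side'):
    im,i=snap(n,n+'0'); print(n,i['fx'],i['k1'],ray(i,i['cx'],i['cy']))
    cv2.imwrite(f'pics/{n}0b.png',cv2.resize(im,(800,600),interpolation=cv2.INTER_CUBIC))
E
```

```text
{'time_s': 0.0, 'joints': array([-5.29370139e+01,  2.05908084e+01,  6.32465543e-01, -1.83193444e-02,
       -7.01363011e+01, -1.65061917e+01]), 'qd': array([-0.04038741, -0.12306228, -0.00660734, -0.02820931,  0.0138296 ,
       -0.07068689]), 'joint_torque': array([ 1.86380654e-03, -5.82712054e+01,  2.93066454e+01,  6.99733034e+00,
        7.14212714e-03, -2.26420320e-04]), 'tcp_pos': array([ 0.23680837, -0.63159695,  0.24462547]), 'eef_rot': array([ 1.79904363e+02, -1.03808992e-02, -1.59449436e+02]), 'contact_force': array([0.03784743, 1.11723598, 0.53108649]), 'moment': array([0.01672419, 0.03040454, 0.00673256]), 'gripper_force': 0.0, 'gripper_width': 0.08724608909793383}
top 370.2373649132038 -0.06353993933259891 (array([ 0.40095627, -0.00489943,  0.8350985 ]), array([ 0.15313685,  0.02607743, -0.98786086]))
side 470.36436359725866 0.057881977612334094 (array([0.11811862, 0.70014488, 0.97865907]), array([ 0.32168557, -0.57348579, -0.75341386]))
```

View pics/top0b.png

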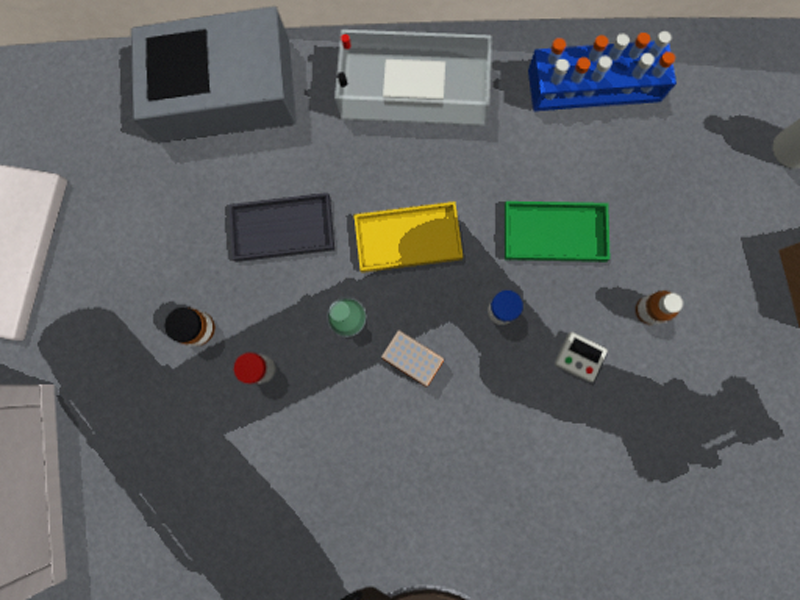

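View pics/side0b.png

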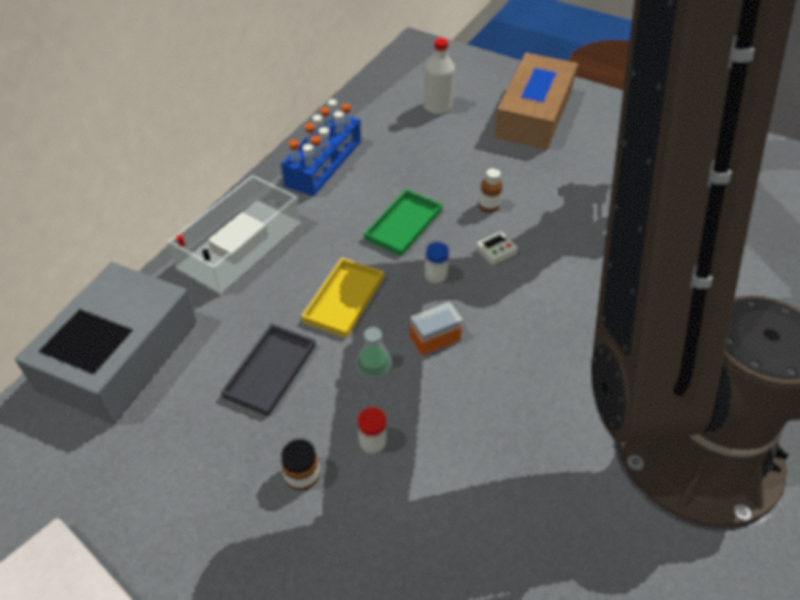

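The top view shows the trays (800 px scale) at about (281,227) dark, (409,237) yellow and (556,231) green. The caps are red (250,367), blue (506,306), black (183,325) and white (671,304), and the tip box is at (412,358). The side view shows all of them too. I'll enlarge both views for exact pixels.

Run:
```python
import cv2
def crop(f,x,y,w,h,s,o):
    im=cv2.resize(cv2.imread(f)[y:y+h,x:x+w],None,fx=s,fy=s,interpolation=cv2.INTER_CUBIC)
    for k in range(0,w,20): cv2.putText(im,str(x+k),(k*s,8),0,.28,(255,255,255),1); cv2.line(im,(k*s,9),(k*s,13),(255,255,255),1)
    for k in range(20,h,20): cv2.putText(im,str(y+k),(0,k*s+3),0,.28,(255,255,255),1)
    cv2.imwrite(o,im)
crop('pics/top0.png',95,115,200,145,4,'pics/tA.png')
crop('pics/top0.png',245,115,200,145,4,'pics/tB.png')
crop('pics/side0.png',135,190,175,130,4,'pics/sA.png')
crop('pics/side0.png',190,100,160,130,4,'pics/sB.png')
```

```text
(no output)
```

View pics/tA.png

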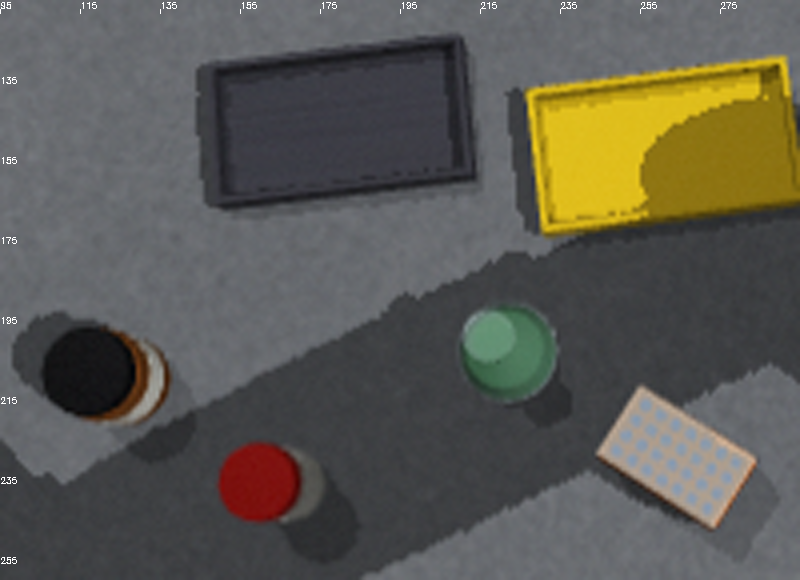

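View pics/tB.png

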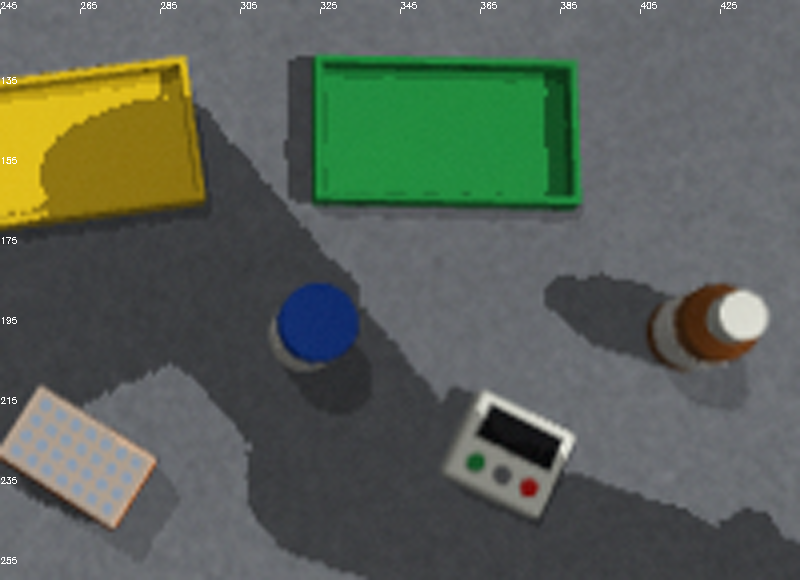

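View pics/sA.png

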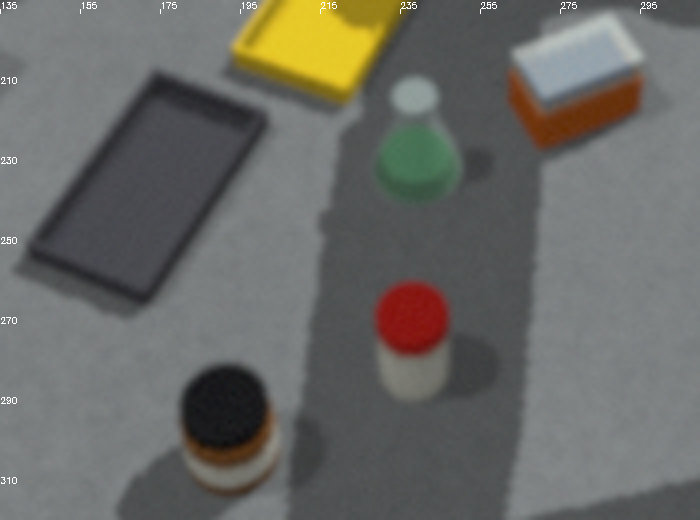

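View pics/sB.png

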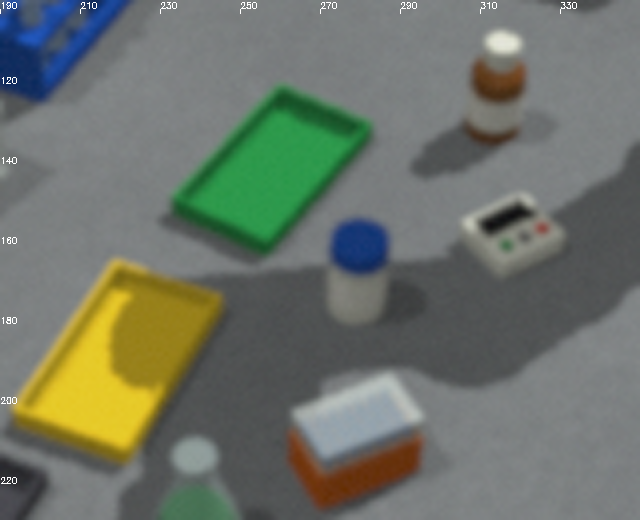

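The crops show the cap tops and tray rim corners clearly. In the top view (full pixels) red is at (160,235.5), black (117.3,207.5), blue (324.5,195.5) and white (430.8,193.8). The matching side pixels were read from the other two crops. Next I triangulate.

Run:
```python
from h import *
T,S=load('top0'),load('side0')
tA=lambda x,y:(95+x/4,115+y/4); tB=lambda x,y:(245+x/4,115+y/4)
sA=lambda x,y:(135+x/4,190+y/4); sB=lambda x,y:(190+x/4,100+y/4)
P=dict(red=(tA(260,482),sA(413,309),.066),black=(tA(89,370),sA(225,397),.062),blue=(tB(318,322),sB(360,240),.066),white=(tB(743,315),sB(503,43),.085))
for n,(t,s,z) in P.items(): print(n,*tri((T,*t),(S,*s)),'top',atz(T,*t,z).round(4),'side',atz(S,*s,z).round(4))
def quad(n,t,s,z):
    Q=[]
    for a,b in zip(t,s):
        p,e=tri((T,*a),(S,*b)); Q.append(p); print(n,p,e)
    t0=np.array([atz(T,*a,z) for a in t]); s0=np.array([atz(S,*b,z) for b in s])
    for nm,A in(('tri',np.array(Q)),('top',t0),('side',s0)):
        l=np.arctan2(*(A[0]+A[3]-A[1]-A[2])[:2][::-1]); w=np.arctan2(*(A[0]+A[1]-A[2]-A[3])[:2][::-1])
        print(n,nm,A.mean(0).round(4),'01dir',np.degrees(l).round(1),'03dir',np.degrees(w).round(1),np.linalg.norm(A-np.roll(A,1,0),axis=1).round(3))
quad('dark',[tA(200,67),tA(464,36),tA(476,180),tA(212,207)],[sA(28,248),sA(157,70),sA(269,118),sA(147,303)],.018)
quad('yellow',[tA(527,92),tB(187,57),tB(206,202),tA(547,233)],[sB(13,413),sB(117,260),sB(224,295),sB(123,462)],.018)
quad('green',[tB(314,57),tB(578,62),tB(580,208),tB(314,203)],[sB(174,203),sB(280,86),sB(374,126),sB(266,251)],.018)
quad('box',[tA(599,452),tA(642,388),tA(754,458),tA(713,524)],[sB(330,466),sB(290,412),sB(387,373),sB(424,414)],.055)
```

```text
red [0.421  0.2276 0.0649] [0.2 0.2] top [0.4207 0.2272 0.066 ] side [0.4208 0.2283 0.066 ]
black [0.482  0.3236 0.061 ] [0.4 0.4] top [0.4815 0.323  0.062 ] side [0.482  0.3241 0.062 ]
blue [ 0.4975 -0.1183  0.0644] [0.4 0.4] top [ 0.4976 -0.1179  0.066 ] side [ 0.4965 -0.1169  0.066 ]
white [ 0.4936 -0.3343  0.0827] [0.7 0.7] top [ 0.494  -0.3331  0.085 ] side [ 0.492 -0.332  0.085]
dark [0.6607 0.2827 0.018 ] [1.1 1.1]
dark [0.6774 0.1293 0.0124] [0.1 0.1]
dark [0.5931 0.1229 0.0084] [0.7 0.7]
dark [0.579  0.2752 0.011 ] [1. 1.]
dark tri [0.6275 0.2025 0.0124] 01dir 95.8 03dir 4.8 [0.082 0.154 0.085 0.153]
dark top [0.6265 0.2015 0.018 ] 01dir 94.8 03dir 5.8 [0.084 0.155 0.086 0.152]
dark side [0.6243 0.2055 0.018 ] 01dir 95.6 03dir 2.8 [0.085 0.151 0.085 0.15 ]
yellow [0.6426 0.0926 0.0125] [0.1 0.1]
yellow [ 0.6578 -0.0575  0.0158] [0.8 0.8]
yellow [ 0.5732 -0.0651  0.0177] [0.2 0.2]
yellow [5.626e-01 8.300e-02 4.000e-04] [0.6 0.6]
yellow tri [0.6091 0.0132 0.0116] 01dir 94.9 03dir 6.0 [0.081 0.151 0.085 0.149]
yellow top [0.6077 0.0127 0.018 ] 01dir 96.0 03dir 6.5 [0.083 0.15  
[... 210 characters left out ...]
 [0.2 0.2]
green [ 0.5742 -0.1273  0.0055] [0.6 0.6]
green tri [ 0.612  -0.2045  0.0102] 01dir 87.4 03dir -3.4 [0.083 0.152 0.086 0.15 ]
green top [ 0.6105 -0.2027  0.018 ] 01dir 87.6 03dir -3.1 [0.085 0.151 0.085 0.15 ]
green side [ 0.6076 -0.1975  0.018 ] 01dir 88.3 03dir -4.3 [0.082 0.151 0.084 0.156]
box [0.4317 0.0501 0.0454] [2.7 2.7]
box [0.4685 0.0278 0.0515] [1.2 1.2]
box [ 0.4299 -0.0306  0.0534] [0.7 0.7]
box [ 0.3946 -0.009   0.0566] [0.9 0.9]
box tri [0.4312 0.0096 0.0517] 01dir 148.7 03dir 57.2 [0.071 0.043 0.07  0.042]
box top [0.4314 0.0095 0.055 ] 01dir 145.9 03dir 56.9 [0.07  0.04  0.069 0.04 ]
box side [0.4297 0.0117 0.055 ] 01dir 150.7 03dir 61.0 [0.074 0.049 0.071 0.04 ]
```

Call:
jog_arm(deltas=[[[1, 2.1, 4.2, 0, 0.16], [1, 2.1, 4.2, 0, 0.16], [1, 2.1, 4.2, 0, 0.16], [1, 2.1, 4.2, 0, 0.16], [1, 2.1, 4.2, 0, 0.16], [1, 2.1, 4.2, 0, 0.16], [1, 2.1, 4.2, 0, 0.16], [1, 2.1, 4.2, 0, 0.16]]], force=15)

```text
time_s: 1.1
tcp_pos: [0.4053, -0.2945, 0.2454]
eef_rot: [180.0, 0.0, -85.8]
contact_force: [0.9, -1.0, 0.3]
gripper_width: 0.0874
gripper_force: 0.0
```

Call:
jog_arm(deltas=[[[1, 2.3, 4.4, 0, 0], [1, 2.3, 4.4, 0, 0], [1, 2.3, 4.4, -2, 0], [1, 2.3, 4.45, -4, 0], [1, 0, 0, -4, 0], [1, 0, 0, -4, 0], [1, 0, 0, -4, 0], [1, 0, 0, -2.1, 0]]])

```text
time_s: 2.1
tcp_pos: [0.495, -0.1206, 0.0433]
eef_rot: [179.8, -0.0, -86.1]
contact_force: [-0.4, -0.9, 0.6]
gripper_width: 0.0874
gripper_force: 0.0
```

Call:
jog_arm(deltas=[[[1, 0.2, 0.2, 0, 0], [-1, 0, 0, 0, 0], [-1, 0, 0, 0, 0], [-1, 0, 0, 0, 0], [-1, 0, 0, 0, 0], [-1, 0, 0, 0, 0], [-1, 0, 0, 4, 0], [-1, 0, 0, 4, 0]]])

```text
time_s: 3.1
tcp_pos: [0.4979, -0.1187, 0.1261]
eef_rot: [179.9, -0.0, -86.1]
contact_force: [1.3, 0.7, -0.5]
gripper_width: 0.0414
gripper_force: 15.0
```

Call:
jog_arm(deltas=[[[-1, 0, 0, 4.5, 0], [-1, 2.2, 4.75, 0, 0], [-1, 2.2, 4.75, 0, 0], [-1, 2.2, 4.75, 0, 0], [-1, 2.2, 4.75, 0, 0], [-1, 2.2, 4.75, 0, 0], [-1, 2.2, 4.8, 0, 0], [-1, 0, 0, -4, 0]]])

```text
time_s: 4.1
tcp_pos: [0.6336, 0.1712, 0.1323]
eef_rot: [-179.6, 0.1, -85.9]
contact_force: [-0.6, -0.9, -2.3]
gripper_width: 0.0415
gripper_force: 15.0
```

Call:
jog_arm(deltas=[[[-1, -0.3, -0.3, -3, 0], [-1, 0, 0, -3, 0], [-1, 0, 0, -1.5, 0], [-1, 0, 0, 0, 0]]])

```text
time_s: 4.6
tcp_pos: [0.6269, 0.1635, 0.0546]
eef_rot: [179.9, -0.1, -86.1]
contact_force: [0.5, 0.3, -0.0]
gripper_width: 0.0417
gripper_force: 15.0
```

```bash
python3 -c "
from h import *
print(r.get_state()['tcp_pos'],r.get_state()['contact_force']); print(r.get_state()['tcp_pos'])"
```

```text
[0.62690548 0.16354946 0.05460201] [ 0.46329243  0.32859657 -0.00825842]
[0.62690548 0.16354946 0.05460201]
```

Call:
jog_arm(deltas=[[[-1, 0.1, 0.1, -0.5, 0], [-1, 0, 0, -0.1, 0], [0.5, 0, 0, 0, 0], [0.5, 0, 0, 0, 0], [1, 0, 0, 0, 0], [1, 0, 0, 4, 0], [1, 0, 0, 5, 0], [1, 0, 0, 4, 0]]])

```text
time_s: 5.6
tcp_pos: [0.6287, 0.165, 0.1818]
eef_rot: [-179.9, 0.0, -86.1]
contact_force: [0.7, -0.4, -0.7]
gripper_width: 0.0872
gripper_force: 0.0
```

Call:
jog_arm(deltas=[[[1, -5.2, 1.55, 0, 0], [1, -5.2, 1.55, 0, 0], [1, -5.2, 1.55, 0, 0], [1, -5.2, 1.55, 0, 0], [1, 0, 0, -4.4, 0], [1, 0, 0, -4.5, 0], [1, 0, 0, -4.5, 0], [1, 0, 0, 0, 0]]])

```text
time_s: 6.6
tcp_pos: [0.4188, 0.2251, 0.0434]
eef_rot: [179.7, -0.3, -86.1]
contact_force: [-0.4, 0.2, 0.6]
gripper_width: 0.0878
gripper_force: 0.0
```

Close on it, lift, and go to the second slot (0.623, 0.239).

Call:
jog_arm(deltas=[[[1, 0.1, 0.2, 0, 0], [-1, 0, 0, 0, 0], [-1, 0, 0, 0, 0], [-1, 0, 0, 0, 0], [-1, 0, 0, 0, 0], [-1, 0, 0, 0, 0], [-1, 0, 0, 5, 0], [-1, 0, 0, 6, 0]]])

```text
time_s: 7.6
tcp_pos: [0.4207, 0.228, 0.1557]
eef_rot: [179.8, -0.2, -86.1]
contact_force: [1.5, 1.7, -1.1]
gripper_width: 0.0418
gripper_force: 15.0
```

Call:
jog_arm(deltas=[[[-1, 4.0, 0.25, 0, 0], [-1, 4.1, 0.25, 0, 0], [-1, 4.1, 0.25, 0, 0], [-1, 4.1, 0.25, 0, 0], [-1, 4.1, 0.25, 0, 0], [-1, 0, 0, -3, 0], [-1, 0, 0, -4, 0], [-1, 0, 0, 0, 0]]])

```text
time_s: 8.6
tcp_pos: [0.6232, 0.2398, 0.0818]
eef_rot: [179.6, -0.2, -86.1]
contact_force: [-0.2, -0.2, -0.7]
gripper_width: 0.0416
gripper_force: 15.0
```

Call:
jog_arm(deltas=[[[-1, 0, 0, -2.5, 0], [-1, 0, 0, -0.9, 0], [-1, 0, 0, -0.1, 0], [0.5, 0, 0, 0, 0], [0.5, 0, 0, 0, 0], [1, 0, 0, 0, 0], [1, 0, 0, 5, 0], [1, -2, 0, 6, 0]]])

```text
time_s: 9.6
tcp_pos: [0.6057, 0.2409, 0.1599]
eef_rot: [179.9, -0.1, -86.1]
contact_force: [0.8, 0.4, 1.1]
gripper_width: 0.085
gripper_force: 0.0
```

Call:
jog_arm(deltas=[[[1, -4, 2, 0, 0], [1, -4, 2, 0, 0], [1, 0, 0, 0, 0]]])

```text
time_s: 9.98
tcp_pos: [0.5237, 0.2824, 0.1609]
eef_rot: [-180.0, 0.1, -86.0]
contact_force: [-0.4, -0.7, -0.3]
gripper_width: 0.0877
gripper_force: 0.0
```

Run:
```python
from h import *
print(r.get_state()['tcp_pos'])
t,_=snap('top','top1');s,_=snap('side','side1')
f=lambda a:cv2.resize(a,(400,580),interpolation=cv2.INTER_CUBIC)
cv2.imwrite('pics/c1.png',np.hstack([f(t[110:255,100:200]),f(s[190:335,140:240])]))
```

```text
[0.52369411 0.28244803 0.16091272]
```

View pics/c1.png

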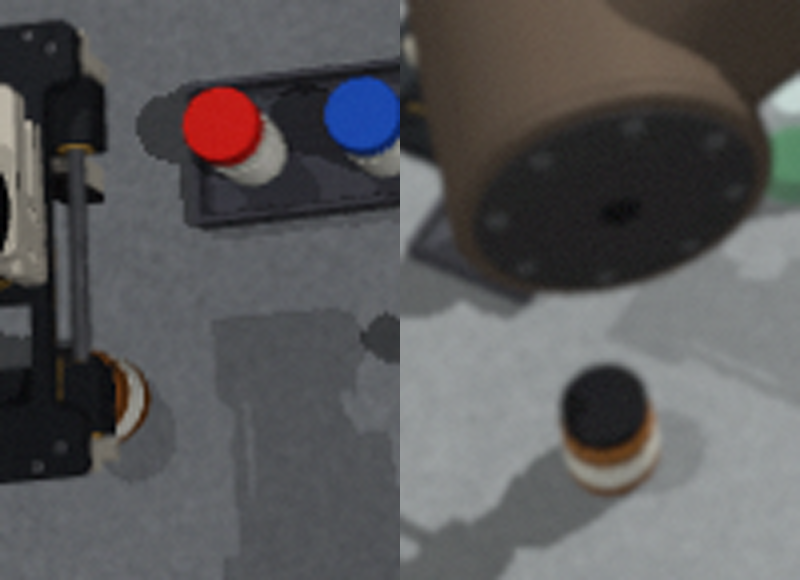

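The top crop shows both jars standing in the dark tray, with the red cap at (155.5,141) and the blue cap at (190.5,138.5) in full pixels. The amber jar is untouched, so I'll take that next.

Call:
jog_arm(deltas=[[[1, -4.3, 4.1, 0, 0.03], [1, 0, 0, -4, 0], [1, 0, 0, -4, 0], [1, 0, 0, -3.7, 0], [1, 0, 0, 0, 0]]])

```text
time_s: 10.7
tcp_pos: [0.4821, 0.3204, 0.0401]
eef_rot: [179.8, -0.3, -84.5]
contact_force: [-1.0, -0.8, -0.2]
gripper_width: 0.0881
gripper_force: 0.0
```

Run:
```python
from h import *
T=load('top1')
for p in((155.5,141),(190.5,138.5)): print(atz(T,*p,.07))
print(r.get_state()['tcp_pos'])
```

```text
[0.6236356  0.24082686 0.07      ]
[0.6269266 0.1642742 0.07     ]
[0.48206969 0.32040209 0.04007336]
```

Call:
jog_arm(deltas=[[[1, 0, 0.1, 0, 0], [-1, 0, 0, 0, 0], [-1, 0, 0, 0, 0], [-1, 0, 0, 0, 0], [-1, 0, 0, 0, 0], [-1, 0, 0, 3, 0], [-1, 0, 0, 5, 0], [-1, 0, 0, 5, 0]]], force=20)

```text
time_s: 11.7
tcp_pos: [0.4822, 0.323, 0.1738]
eef_rot: [179.9, -0.1, -84.4]
contact_force: [-0.4, 0.5, -0.9]
gripper_width: 0.0516
gripper_force: 20.0
```

Call:
jog_arm(deltas=[[[-1, 2.0, -4.5, 0, 0], [-1, 2.0, -4.5, 0, 0], [-1, 2.0, -4.6, 0, 0], [-1, 2.0, -4.6, 0, 0], [-1, 2.0, -4.6, 0, 0], [-1, 2.0, -4.5, 0, 0], [-1, 0, 0, -4, 0], [-1, 0, 0, -4, 0]]])

```text
time_s: 12.7
tcp_pos: [0.6028, 0.0495, 0.092]
eef_rot: [-180.0, 0.0, -84.5]
contact_force: [0.2, -0.0, -1.9]
gripper_width: 0.0517
gripper_force: 20.0
```

Call:
jog_arm(deltas=[[[-1, 0, 0, -3.4, 0], [-1, 0, 0, -1.0, 0], [-1, 0, 0, -0.1, 0], [0.5, 0, 0, 0, 0], [0.8, 0, 0, 0, 0], [1, 0, 0, 0, 0], [1, 0, 0, 5, 0], [1, 0, 0, 6, 0]]])

```text
time_s: 13.7
tcp_pos: [0.6019, 0.0501, 0.1583]
eef_rot: [179.9, -0.0, -84.4]
contact_force: [1.0, 0.2, 0.9]
gripper_width: 0.0871
gripper_force: 0.0
```

Call:
jog_arm(deltas=[[[1, -1.4, -4.8, 0, 0], [1, -1.4, -4.8, 0, 0], [1, -1.4, -4.8, 0, 0], [1, -1.4, -4.8, 0, 0], [1, -1.3, -4.8, 0, 0], [1, -1.3, -4.8, 0, 0], [1, -1.3, -4.8, 0, 0], [1, -1.3, -4.8, 0, 0]]])

```text
time_s: 14.7
tcp_pos: [0.4942, -0.3352, 0.1583]
eef_rot: [-180.0, -0.0, -84.4]
contact_force: [0.6, 0.3, -0.2]
gripper_width: 0.0879
gripper_force: 0.0
```

Call:
jog_arm(deltas=[[[1, 0, 0, -4, 0], [1, 0, 0, -4, 0], [1, 0, 0, -3.1, 0], [1, 0, 0, 0, 0]]])

```text
time_s: 15.2
tcp_pos: [0.493, -0.3332, 0.0449]
eef_rot: [179.8, 0.1, -84.4]
contact_force: [-0.2, -0.5, 0.8]
gripper_width: 0.0875
gripper_force: 0.0
```

Call:
jog_arm(deltas=[[[-1, 0, 0, 0, 0], [-1, 0, 0, 0, 0], [-1, 0, 0, 0, 0], [-1, 0, 0, 0, 0], [-1, 0, 0, 0, 0], [-1, 0, 0, 4, 0], [-1, 0, 0, 5, 0], [-1, 0, 0, 5, 0]]])

```text
time_s: 16.2
tcp_pos: [0.4942, -0.3334, 0.1879]
eef_rot: [179.9, 0.0, -84.4]
contact_force: [-0.1, -1.0, -0.8]
gripper_width: 0.0412
gripper_force: 20.0
```

Call:
jog_arm(deltas=[[[-1, 1.7, 4.4, 0, 0], [-1, 1.7, 4.4, 0, 0], [-1, 1.7, 4.5, 0, 0], [-1, 1.7, 4.5, 0, 0], [-1, 1.7, 4.5, 0, 0], [-1, 1.6, 4.5, 0, 0], [-1, 1.7, 4.4, 0, 0], [-1, 0, 0, -4, 0]]])

```text
time_s: 17.2
tcp_pos: [0.616, -0.0182, 0.149]
eef_rot: [-179.6, 0.0, -84.2]
contact_force: [-0.3, -0.1, -2.3]
gripper_width: 0.0416
gripper_force: 20.0
```

Call:
jog_arm(deltas=[[[-1, 0, 0, -4, 0], [-1, 0, 0, -4, 0], [-1, 0, 0, -1.3, 0], [-1, 0, 0, -0.2, 0], [0.4, 0, 0, 0, 0], [0.7, 0, 0, 0, 0], [1, 0, 0, 0, 0], [1, 0, 0, 5, 0]]])

```text
time_s: 18.2
tcp_pos: [0.6102, -0.0221, 0.0992]
eef_rot: [179.6, -0.0, -84.4]
contact_force: [2.0, -0.0, -0.1]
gripper_width: 0.0758
gripper_force: 0.0
```

Call:
jog_arm(deltas=[[[1, 0, 0, 6, 0], [1, -4.5, 0.8, 0, -0.16], [1, -4.5, 0.8, 0, -0.17], [1, -4.5, 0.8, 0, -0.17], [1, -4.6, 0.8, 0, -0.165], [1, 0, 0, -4, 0], [1, 0, 0, -4, 0], [1, 0, 0, 0, 0]]])

```text
time_s: 19.2
tcp_pos: [0.4299, 0.0097, 0.0805]
eef_rot: [179.9, -0.2, -122.5]
contact_force: [-0.1, -0.1, 0.6]
gripper_width: 0.0874
gripper_force: 0.0
```

Run:
```python
from h import *
t,_=snap('top','top2');s,_=snap('side','side2');w,_=snap('wrist','wrist2')
f=lambda a:cv2.resize(a,(400,300),interpolation=cv2.INTER_CUBIC)
cv2.imwrite('pics/c2.png',np.vstack([np.hstack([f(t[100:265,195:415]),f(s[100:265,180:400])]),np.hstack([f(w),f(t)])]))
```

```text
(no output)
```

View pics/c2.png

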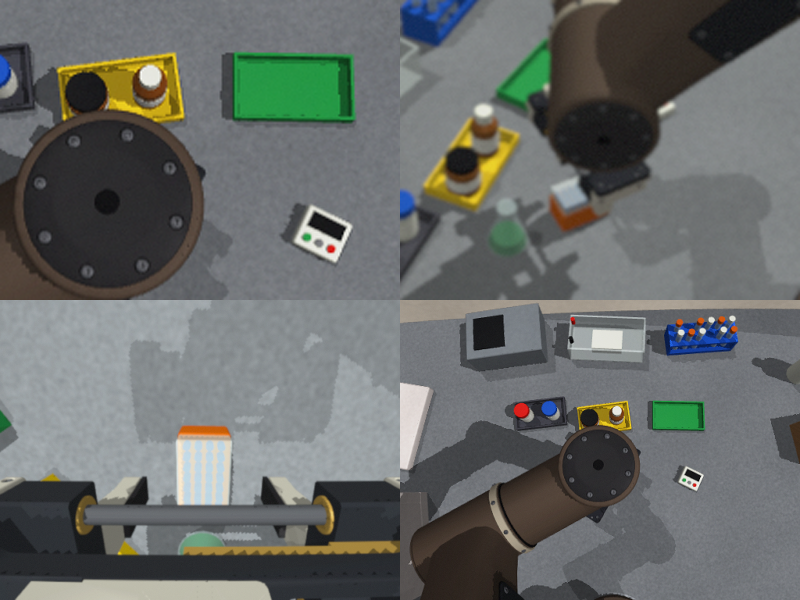

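The amber jar and the bottle stand upright in the yellow tray. The box sits square and centred between the fingers, so I'll grip it.

Call:
jog_arm(deltas=[[[1, 0.1, 0, -2, 0], [1, 0, 0, -2.1, 0], [-1, 0, 0, 0, 0], [-1, 0, 0, 0, 0], [-1, 0, 0, 0, 0], [-1, 0, 0, 0, 0], [-1, 0, 0, 0, 0], [-1, 0, 0, 2, 0]]], force=15)

```text
time_s: 20.35
tcp_pos: [0.4317, 0.0099, 0.0602]
eef_rot: [179.9, -0.1, -122.5]
contact_force: [0.4, 0.3, -1.1]
gripper_width: 0.0461
gripper_force: 14.9
```

Call:
jog_arm(deltas=[[[-1, 0, 0, 5, 0], [-1, 0, 0, 5, 0], [-1, 3.6, -4.2, 0, 0.1], [-1, 3.6, -4.2, 0, 0.1], [-1, 3.5, -4.3, 0, 0.1], [-1, 3.6, -4.2, 0, 0.1], [-1, 3.6, -4.3, 0, 0.12], [-1, 0, 0, 0, 0]]])

```text
time_s: 21.35
tcp_pos: [0.6129, -0.2045, 0.1591]
eef_rot: [179.9, -0.0, -92.8]
contact_force: [-0.4, 0.3, -1.0]
gripper_width: 0.046
gripper_force: 14.9
```

Call:
jog_arm(deltas=[[[-1, -0.1, 0.1, -5, 0], [-1, 0, 0, -5, 0], [-1, 0, 0, -1.4, 0], [-1, 0, 0, -0.1, 0], [0.4, 0, 0, 0, 0], [0.7, 0, 0, 0, 0], [1, 0, 0, 0, 0], [1, 0, 0, 5, 0]]])

```text
time_s: 22.35
tcp_pos: [0.6081, -0.2003, 0.093]
eef_rot: [179.6, 0.0, -92.7]
contact_force: [0.9, 0.2, 0.8]
gripper_width: 0.0803
gripper_force: 0.0
```

Call:
jog_arm(deltas=[[[1, 0, 0, 6, 0], [1, -2, -5, 3, 0], [1, -2, -5, 0, 0], [1, -2, -5, 0, 0], [1, -2, -5, 0, 0], [1, -2, -5, 0, 0], [1, -2, -5, 0, 0], [1, 0, 0, 0, 0]]])

```text
time_s: 23.35
tcp_pos: [0.4885, -0.5038, 0.1856]
eef_rot: [180.0, -0.0, -92.9]
contact_force: [-0.2, -0.0, 0.3]
gripper_width: 0.0874
gripper_force: 0.0
```

Run:
```python
from h import *
t,_=snap('top','top3');s,_=snap('side','side3')
f=lambda a:cv2.resize(a,(780,300),interpolation=cv2.INTER_CUBIC)
g=lambda a:cv2.resize(a,(780,300),interpolation=cv2.INTER_CUBIC)
cv2.imwrite('pics/c3.png',np.vstack([f(t[115:238,130:450]),g(s[130:270,130:495])]))
print(r.get_state()['tcp_pos'],r.get_state()['time_s'])
```

```text
[ 0.4900847  -0.50109303  0.18579964] 23.45
```

View pics/c3.png

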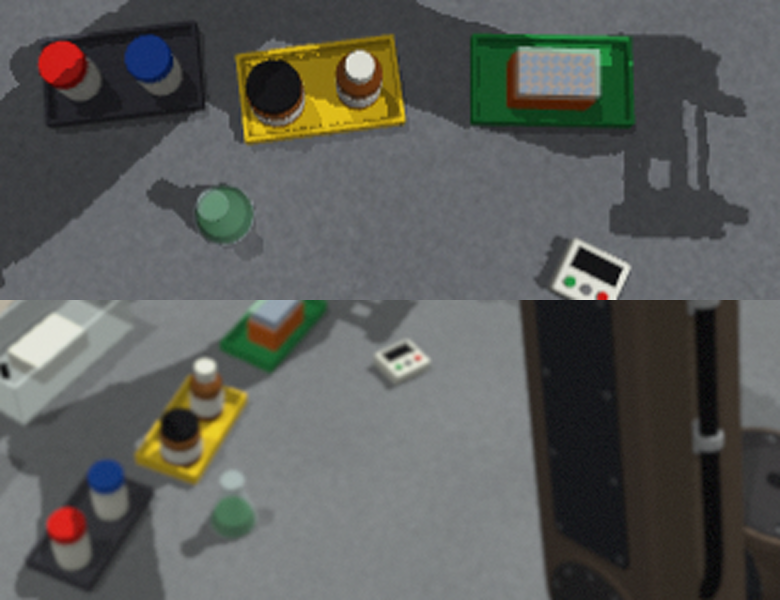

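All five items stand upright inside their trays: red and blue in the grey one, jar and bottle in the yellow, box in the green. The flask and timer have not moved, so I'm handing the job in.

```bash
python3 -c "
from plant import r
print(r.close_job())"
```

```text
the job is handed in; nothing more can be done
None
```

I put all five items away upright in their trays, both sample jars first, left the flask and timer in place, and handed the job in at about 23 s; the hand-in returned no verdict.

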